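Release the parcel clamp: pawl up, toothed bar back

ROBOT

A 6-joint arm with a two-finger parallel gripper is mounted at the origin on the work surface. World frame = base frame: x ahead of the robot, y to its left, z up, the work surface at z = 0. Lengths are in m, angles in rad, forces in N, time in s.
With the tool pointing down it reaches from about 0.325 to 0.775 m from the base axis. Payload 5.5 kg.
Tool frame: the origin (TCP) lies at the very end of the fingers, on their centre line; the grasp point (between the pads) lies 19 mm behind it; z points along the fingers, y is the line along which they close (so a half turn about z gives the same grasp; the last joint's range is limited). The gripper opens to 85 mm and grips with 20 to 120 N. Pads are 22 mm wide; open, the fingers measure 114 mm over their backs; the gripper's body (76 mm by 85 mm) begins 54 mm behind the grasp point. The pads swing forward as they close: fully open they stand 13 mm farther back than shut.
Start: joints at [1.244, 0.091, 1.231, -0, 1.82, -0.057], TCP at [0.16, 0.578, 0.194] pointing down, gripper open.
Joint ranges: [-2.87, 2.87], [-0.86, 2.18], [0.17, 2.46], [-1.51, 4.65], [0.06, 2.69], [-2.65, 2.65]. Speed limits (rad/s): [2.57, 2.57, 3.01, 3.14, 3.14, 3.14].

INTERFACE

Orientations are given as a unit quaternion [x, y, z, w].
In Python, from plant import arm, optics, order gives the robot as it stands.
- The arm moves only by the tool apply_moves, never from a script. Its argument "deltas" is a list of rows, each a list of 7 numbers: the turn, a rotation vector about the tool's x, y, z in degrees, then the shift along the tool's x, y, z in mm, then the closure, from -1 (fully open) to 1 (shut). In form: [[rx, ry, rz, dx, dy, dz, claw], ...]. A call has 1 to 5 rows; each row is the pose to reach, as a shift and turn from the pose commanded when the call began, along the tool's axes at that moment; what a row does not reach only later rows make up. A row lasts 1/8 s, in which the tool goes at most 62.5 mm and 10.7 degrees, less where a joint would pass 70% of its speed; a pose out of reach is approached as far as the arm can. A call with a gripper value outside its range is refused whole. The fingers move at their own pace and stop on an object; the grip force is fixed at half the most. Time passes only in rows, so rows that repeat a pose let the fingers close. It gives the time, the measured TCP pose, the force, the opening and the grip force at its end, in the units of the state.
- arm.sense(): the state, without advancing time (a new reading comes with each control period).
- optics.snapshot(name): name is "side" or "top"; returns the picture (480x640x3 uint8, red, green, blue); there is no depth.
- optics.camera_info(name): a dict with "fovy" (degrees; the focal length in pixels is half the picture's height over the tangent of half this angle, whatever the lens; pixels are square), "cx", "cy" (the principal point, pixels), "k1" (the pictures are not rectified: a ray, as slopes to the right and down, at radius r is drawn at 1 + k1 r^2 times it, then the intrinsics apply), "R" (3x3) and "t" (3): a world point X has camera coordinates R X + t. Camera axes: x right, y down, z forward; pixel columns grow to the right and rows downward; lengths in m; the calibration is good to about 2 mm. A picture is of the moment at which its call begins. camera_info takes no time and is no camera call.
- order.job_done(): hands the job in; it is judged then, once.
The state is a dict: "time": time; "q": joint angles; "joint_velocities": joint speeds; "tau": joint torques, N m; "position": TCP position; "orientation": TCP orientation; "force": force on the tool from outside, world axes, zero at the start; "moment": the same for the moment, N m; "opening": finger opening in m; "grasp_force": force on a finger pad.
Only numpy, scipy, OpenCV 4.12 (cv2) and the standard library are available. Lean on these libraries where they do the work, as an engineer would, in place of code of your own. Each camera call takes 0.05 s, during which the arm holds its last target. There are 200 camera calls.

TASK

Let go the parcel in the blue clamp. Swing the clamp's red pawl up and leave it up, well clear of the teeth; then draw the toothed bar straight back by its own walnut knob until the jaw stands 8 to 10 cm from the parcel, and let go. Keep the bar lying in its guide and the parcel where it is.

Things in the scene. Friction and masses are not known exactly. Their poses are not given: they have to be found in the camera images.
- clamp: Blue clamp fixed to the counter, 475 mm long. Origin on the counter, on the bar's centre line; z up, x across the bar, +y along it: the way the bar is drawn back, away from the parcel. The bar (20 mm wide, teeth up to 36 mm above the counter) runs in a guide, y -35 to +65 mm, 51 mm wide, whose bridges (top 44 mm) hold it down. Pawl hinge: along x at y 35, z 45 mm; its cheeks reach z 56 mm.
- pawl (a joint): Red pawl's angle, rad. 0: down, blocking the bar; nose clear from 0.3; stop at 1.15. Stiff (2 N), stays where left. To lift: red barrel grip on its free end, 22 mm diameter, 26 mm long along clamp x (flat ends to pinch); centre at clamp x 0, y -10, z 85 mm when down; swings 60 mm about the hinge up and over to +y, and is straight above the hinge (y 35, z 105 mm) at 0.84.
- knob (a point): Centre of the upright round walnut knob (36 mm diameter, 36 mm tall, underside 13 mm above the bar) on the end of the loose toothed bar, 0.4 kg; starts at clamp y 140, z 67 mm. The bar's other end carries a blue jaw plate, 70 mm wide, at first 2 mm from the parcel. With the pawl up the bar slides easily (a few N) towards +y, to a stop 107 mm back where the jaw meets the guide.
- parcel_center (a point): Centre of the brown cardboard parcel standing in the clamp, 150 x 90 x 80 mm (along clamp x, y, z), 0.6 kg, loose; at clamp y about -198 mm, between the fixed jaw and the bar's jaw. Not to be moved.

How it is judged:
By the outcome, as a careful person would: the job done as asked, in the order asked, and still so for the second after the job is handed in, with the robot touching nothing.
It also fails if it takes over 38 s, if anything falls off the work surface, if the arm or the gripper's body presses on something with over 40 N, if the wrist force passes 120 N, or if a joint passes its speed limit or range.

## Working session

There is one attempt and no reset: what is moved stays moved. The work goes in short steps, Python scripts to look and compute and a tool call to move; the robot and the scene stay as the last step left them, time stands still between calls to the robot, and variables do not carry over. Pictures are saved under pics/ and viewed, at most 10 in all, crops included, and the job is handed in when it is done.

Besides the shell and the picture viewer there is one more tool, called after "Request:" as name([rows], argument=value, ...), one row to a line, values as JSON. apply_moves: Moves the arm, as the interface text tells. Its arguments: {"type":"object","properties":{"deltas":{"type":"array"}},"required":["deltas"]}

```bash
mkdir -p pics
python3 - <<'E'
from plant import arm, optics, order
import cv2
for n in("side","top"):
    cv2.imwrite(f"pics/{n}0.png",optics.snapshot(n)[:,:,::-1]); print(n,optics.camera_info(n))
s=arm.sense();print(s)
E
```

```text
side {'fovy': 44.14868879940185, 'cx': 314.920689002729, 'cy': 244.41441252323006, 'k1': -0.1864893875845345, 'R': array([[ 0.73117774, -0.68190227, -0.01970813],
       [-0.53951442, -0.5603375 , -0.62844735],
       [ 0.41749647,  0.47013954, -0.77760241]]), 't': array([-0.4478183 ,  0.30986491,  0.65480936])}
top {'fovy': 57.103469160905384, 'cx': 323.75947710843644, 'cy': 236.96299940131803, 'k1': -0.09929146329170385, 'R': array([[ 2.91889845e-02, -9.99573615e-01,  7.69052366e-04],
       [-9.95418672e-01, -2.91377171e-02, -9.10640497e-02],
       [ 9.10476298e-02,  1.89253805e-03, -9.95844741e-01]]), 't': array([-0.05798155,  0.58180871,  0.73933349])}
{'time': 0.1, 'q': array([ 1.24427675e+00,  9.18105197e-02,  1.23179146e+00, -1.88489135e-05,
        1.81977780e+00, -5.66877490e-02]), 'joint_velocities': array([-7.32617891e-05, -1.65448037e-03, -3.06169516e-03, -5.26471430e-04,
       -2.98898589e-04,  6.09820914e-04]), 'tau': array([ 1.93389016e-03, -4.60212851e+01, -4.19219005e+01, -1.39202730e-04,
        1.05830084e-02, -3.11551480e-05]), 'position': array([0.15984074, 0.57798736, 0.19273317]), 'orientation': array([ 1.34509231e-01,  9.90911938e-01, -8.78951178e-04, -1.61195660e-04]), 'force': array([ 0.2881437 , -1.4700451 ,  0.13944464]), 'moment': array([ 0.00029818, -0.00898493,  0.00997232]), 'grasp_force': 0.0, 'opening': 0.08527534346026289}
```

View pics/side0.png

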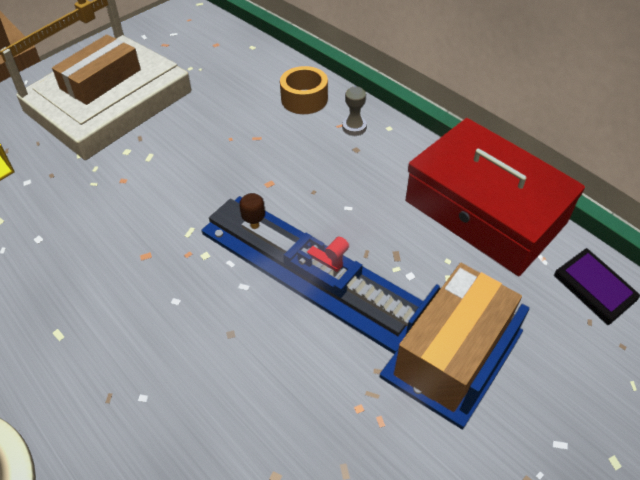

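View pics/top0.png

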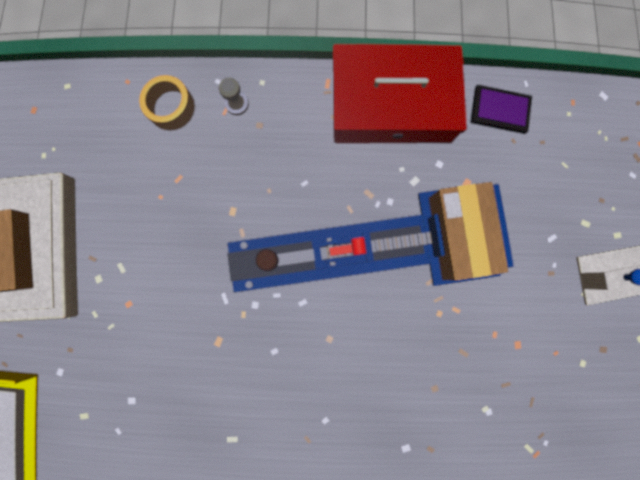

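The side view shows the knob at about (252,207), the red grip at (338,248) and the parcel at about (458,330). The top view has the knob at (266,260), the grip at (358,246) and the parcel's top around (473,231). I'll zoom in before fitting the clamp's pose.

```bash
cat > h.py <<'E'
import numpy as np
from plant import optics
from scipy.optimize import least_squares
from scipy.spatial.transform import Rotation as Ro
def proj(n,X):
    c=optics.camera_info(n); f=240/np.tan(np.radians(c["fovy"])/2)
    p=np.atleast_2d(X)@c["R"].T+c["t"]; s=p[:,:2]/p[:,2:]
    s=s*(1+c["k1"]*(s**2).sum(1,keepdims=True)); return s*f+[c["cx"],c["cy"]]
def world(P,b):  # clamp -> world, P=(x,y,yaw)
    c,s=np.cos(P[2]),np.sin(P[2]); b=np.atleast_2d(b)
    return np.c_[P[0]+c*b[:,0]-s*b[:,1],P[1]+s*b[:,0]+c*b[:,1],b[:,2]]
def tri(a,b):  # side px, top px
    return least_squares(lambda X:np.r_[(proj("side",X)-a).ravel(),(proj("top",X)-b).ravel()],[.3,.1,.05])
E
python3 - <<'E'
import cv2,numpy as np
from h import *
for a,b in(((252,207),(266,260)),((338,248),(358,246))):
    r=tri(a,b);print(r.x.round(4),r.fun.round(1))
a=cv2.imread("pics/side0.png")[180:300,200:400];b=cv2.imread("pics/top0.png")[190:310,220:420]
cv2.imwrite("pics/z.png",np.vstack([cv2.resize(i,None,fx=2.5*1,fy=2.5,interpolation=2) for i in(a,b)]))
E
```

```text
[0.5389 0.0521 0.0697] [-0.1  0.   0.  -0.1]
[ 0.5655 -0.0967  0.0862] [-0.4  0.1  0.3 -0.4]
```

View pics/z.png

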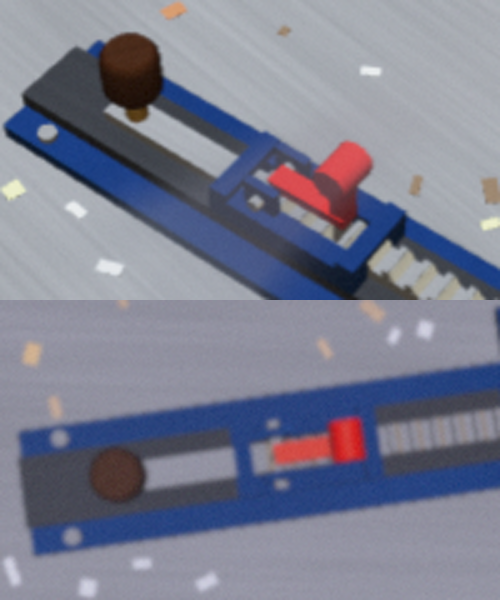

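The zoomed crop matches the sheet. The knob centre is at side (252,208) and top (267,260), and the pawl grip is at side (336.5,250) and top (358.8,246), with the pawl down. Next I'll fit the clamp pose and work out the first move.

```bash
cat >> h.py <<'E'
def fit():
    B=np.array([[0,.14,.067],[0,-.01,.085]])
    S=np.array([[252,208],[336.8,250]]);T=np.array([[266.8,260],[358.8,246]])
    return least_squares(lambda P:np.r_[(proj("side",world(P,B))-S).ravel(),(proj("top",world(P,B))-T).ravel()],[.563,-.086,.177])
P=fit().x
def delta(tcp_clamp):
    from plant import arm
    s=arm.sense(); R=Ro.from_quat(s["orientation"])
    y=np.array([np.cos(P[2]),np.sin(P[2]),0]); z=np.array([0,0,-1.]); G=Ro.from_matrix(np.c_[np.cross(y,z),y,z])
    d=R.inv().apply(world(P,tcp_clamp)[0]-s["position"])*1000
    return np.r_[(R.inv()*G).as_rotvec(degrees=True),d].round(1)
def here():
    from plant import arm
    s=arm.sense(); d=s["position"]-[P[0],P[1],0]; c,n=np.cos(P[2]),np.sin(P[2])
    print("t",s["time"],"clamp mm",(1000*np.array([c*d[0]+n*d[1],-n*d[0]+c*d[1],d[2]])).round(1),"F",s["force"].round(1),"open",round(s["opening"],4),"grip",round(s["grasp_force"],1),"tau6",s["q"].round(2))
E
python3 - <<'E'
from h import *
r=fit();print(r.x.round(4),r.fun.round(1))
print(proj("top",world(P,[[x,y,.08] for y in(-.153,-.243) for x in(-.075,.075)])).round(0))
print(delta([0,-.01,.19]))
E
```

```text
[ 0.5623 -0.087   0.1677] [ 0.6  0.7  0.1 -0.7  0.1  0.  -0.5  0.7]
[[452. 280.]
 [437. 190.]
 [505. 272.]
 [490. 183.]]
[-1.000e-01  1.000e-01  6.490e+01 -5.694e+02 -5.427e+02  3.700e+00]
```

The fit is good: residuals are under 1 px and the parcel's predicted corners match the image. Moving above the grip.

Request:
apply_moves([
  [0, 0, 10, -45, -43, 0, -1],
  [0, 0, 20, -90, -86, 0, -1],
  [0, 0, 30, -135, -129, 0, -1],
  [0, 0, 40, -180, -172, 0, -1],
  [0, 0, 45, -225, -215, 0, -1],
])

```text
time: 0.72
position: [0.32, 0.3092, 0.1934]
orientation: [0.505, 0.863, -0.0, 0.0]
force: [0.9, 0.2, 1.2]
opening: 0.0855
grasp_force: 0.0
```

```bash
python3 -c "
from h import *
here();print(delta([0,-.01,.19]))"
```

```text
t 0.725 clamp mm [-172.7  431.1  193.4] F [0.9 0.2 1.2] open 0.0855 grip 0.0 tau6 [ 0.69 -0.33  1.62 -0.    1.85  0.18]
[  -0.     0.    19.7 -473.5   13.6    3.5]
```

Request:
apply_moves([
  [0, 0, 5, -60, 2, 0, -1],
  [0, 0, 10, -120, 4, 0, -1],
  [0, 0, 15, -180, 6, 0, -1],
  [0, 0, 20, -240, 8, 0, -1],
  [0, 0, 20, -300, 10, 0, -1],
])

```text
time: 1.35
position: [0.4767, 0.0532, 0.1935]
orientation: [0.646, 0.763, 0.0, -0.0]
force: [0.9, 0.9, 0.5]
opening: 0.0854
grasp_force: 0.0
```

```bash
python3 -c "
from h import *
here();print(delta([0,-.01,.15]))"
```

```text
t 1.35 clamp mm [-61.  152.5 193.5] F [0.9 0.9 0.5] open 0.0854 grip 0.0 tau6 [ 0.04 -0.23  1.54  0.    1.83 -0.13]
[-0.000e+00 -0.000e+00 -1.000e-01 -1.624e+02  6.140e+01  4.350e+01]
```

Request:
apply_moves([
  [0, 0, 0, -54, 20, 10, -1],
  [0, 0, 0, -108, 41, 20, -1],
  [0, 0, 0, -162, 61, 43, -1],
  [0, 0, 0, -162, 61, 43, -1],
  [0, 0, 0, -162, 61, 43, -1],
])

```text
time: 1.98
position: [0.5628, -0.0944, 0.1503]
orientation: [0.646, 0.763, -0.0, -0.001]
force: [-0.8, -0.1, 0.6]
opening: 0.0853
grasp_force: 0.0
```

```bash
python3 -c "
from h import *
import cv2
here();print(delta([0,-.01,.066]))
a=optics.snapshot('side')[130:330,200:450,::-1];b=optics.snapshot('top')[160:320,250:450,::-1]
cv2.imwrite('pics/a.png',np.hstack([cv2.resize(a,(500,400)),cv2.resize(b,(300,240))[:, :] if 0 else cv2.copyMakeBorder(cv2.resize(b,(300,240)),0,160,0,0,0)]))
"
```

```text
t 1.975 clamp mm [ -0.7  -7.4 150.3] F [-0.8 -0.1  0.6] open 0.0853 grip 0.0 tau6 [-0.23  0.01  1.39  0.    1.74 -0.39]
[-0.1 -0.1 -0.1 -2.7  0.8 84.3]
```

View pics/a.png

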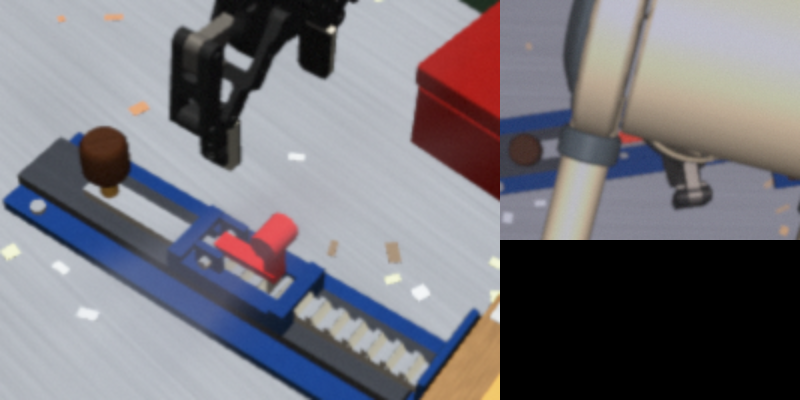

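The side crop shows the open fingers straddling the red grip, which is still down at crop (275,235). Descending.

Request:
apply_moves([
  [0, 0, 0, -2, 1, 40, -1],
  [0, 0, 0, -2, 1, 70, -1],
  [0, 0, 0, -2, 1, 84, -1],
  [0, 0, 0, -2, 1, 84, -1],
  [0, 0, 0, -2, 1, 84, -1],
])

```text
time: 2.7
position: [0.5654, -0.0963, 0.0689]
orientation: [0.646, 0.764, 0.001, 0.001]
force: [-0.2, -0.1, 0.3]
opening: 0.0851
grasp_force: 0.0
```

```bash
python3 -c "
from h import *
here();print(delta([0,-.01,.066]))"
```

```text
t 2.7 clamp mm [ 1.5 -9.7 68.9] F [-0.2 -0.1  0.3] open 0.0851 grip 0.0 tau6 [-0.23  0.03  1.52  0.    1.59 -0.4 ]
[ 0.2  0.1 -0.  -0.3 -1.5  2.9]
```

Request:
apply_moves([
  [0, 0, 0, 0, 0, 0, 0],
  [0, 0, 0, 0, 0, 0, 0.3],
  [0, 0, 0, 0, 0, 0, 1],
  [0, 0, 0, 0, 0, 0, 1],
  [0, 0, 0, 0, 0, 0, 1],
])

```text
time: 3.32
position: [0.5644, -0.0964, 0.0667]
orientation: [0.646, 0.763, -0.0, -0.0]
force: [-0.2, 0.0, 0.2]
opening: 0.0
grasp_force: 0.0
```

```bash
python3 -c "
from h import *
here()"
```

```text
t 3.325 clamp mm [ 0.5 -9.7 66.7] F [-0.2  0.   0.2] open 0.0 grip 0.0 tau6 [-0.23  0.03  1.52 -0.    1.59 -0.4 ]
```

The fingers shut completely with nothing between them, so the grasp missed. I'll look before moving.

```bash
python3 -c "
from h import *
import cv2
here()
im=optics.snapshot('side')
a=im[180:320,240:420,::-1].copy()
cv2.imwrite('pics/b.png',cv2.resize(a,None,fx=4,fy=4,interpolation=2))
from plant import arm
print(proj('side',arm.sense()['position']),proj('side',world(P,[0,-.01,.085])))
"
```

```text
t 3.325 clamp mm [ 0.5 -9.7 66.7] F [-0.2  0.   0.2] open 0.0 grip 0.0 tau6 [-0.23  0.03  1.52 -0.    1.59 -0.4 ]
[[336.76663455 257.42417145]] [[336.8647532  249.30780563]]
```

View pics/b.png

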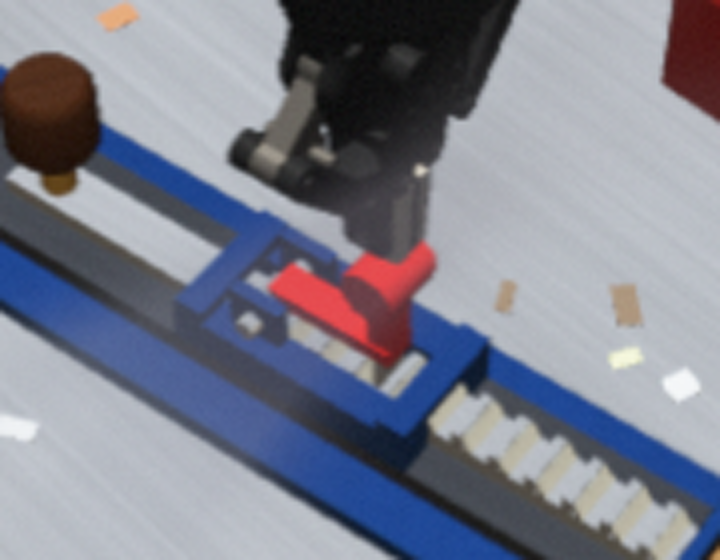

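The closed fingertips show at crop (400,250), which is above or behind the barrel instead of around it. I'll compare where the fingers appear with the arm's reported pose.

```bash
python3 -c "
from h import *
import cv2
print('open pose before: tips seen side (311,212) and top (377,290)')
for x in(-.045,.045):
  for z in(.150,.163): print(x,z,proj('side',world(P,[x,-.0075,z])),proj('top',world(P,[x,-.0075,z])))
print('now: tip seen side ~(340,244)')
for z in(.067,.08,.09,.1): print(z,proj('side',world(P,[0,-.0097,z])),proj('top',world(P,[0,-.0097,z])))
im=np.hstack([cv2.resize(optics.snapshot('top')[200:320,300:440,::-1],None,fx=4,fy=4)])
cv2.imwrite('pics/c.png',im)
"
```

```text
open pose before: tips seen side (311,212) and top (377,290)
-0.045 0.15 [[313.49231215 238.20496143]] [[364.62482221 274.5208397 ]]
-0.045 0.163 [[313.25415509 231.17836082]] [[365.47816281 274.46330188]]
0.045 0.15 [[356.53002451 194.33072477]] [[355.65313113 213.43643269]]
0.045 0.163 [[356.8754329  187.16226618]] [[356.31145279 212.13071989]]
now: tip seen side ~(340,244)
0.067 [[336.55936965 257.55860381]] [[357.26549677 247.43904367]]
0.08 [[336.64655959 251.55322423]] [[357.88139469 246.89556589]]
0.09 [[336.71459508 246.82648108]] [[358.37061433 246.46385123]]
0.1 [[336.78347638 242.00374821]] [[358.87390758 246.01969902]]
```

View pics/c.png

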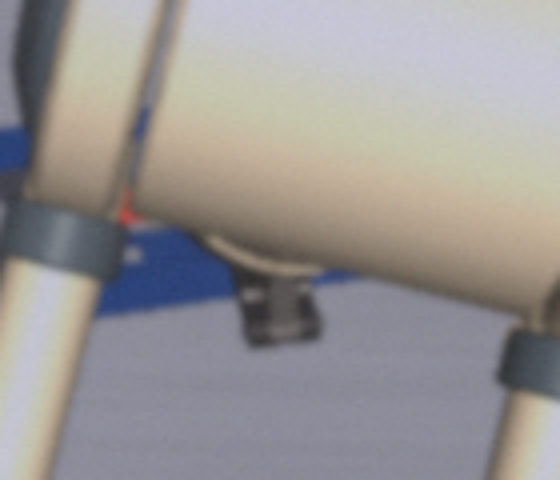

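The fingertips look about 20 px too high both open and closed. That fits fingers about 30 mm higher than reported, since shut they clear the barrel top at z 96. Open fingers clear the barrel and guide sideways, so I'll open and go down in stages while watching the force.

Request:
apply_moves([
  [0, 0, 0, 0, 0, 0, -1],
  [0, 0, 0, 0, 0, 0, -1],
  [0, 0, 0, 0, 0, 0, -1],
  [0, 0, 0, 0, 0, 7, -1],
  [0, 0, 0, 0, 0, 14, -1],
])

```text
time: 4.05
position: [0.5643, -0.0964, 0.0521]
orientation: [0.646, 0.763, -0.0, -0.0]
force: [-1.2, -0.0, -0.7]
opening: 0.0852
grasp_force: 0.0
```

```bash
python3 -c "
from h import *
here()
import cv2
cv2.imwrite('pics/d.png',cv2.resize(optics.snapshot('side')[150:330,230:430,::-1],None,fx=3,fy=3,interpolation=2))
for x in(-.045,.045): print((proj('side',world(P,[x,-.0097,.067]))-[230,150])*3)"
```

```text
t 4.05 clamp mm [ 0.4 -9.6 52.1] F [-1.2 -0.  -0.7] open 0.0852 grip 0.0 tau6 [-0.23  0.04  1.54  0.    1.57 -0.4 ]
[[258.62259175 388.5888183 ]]
[[377.3559407  260.31281127]]
```

View pics/d.png

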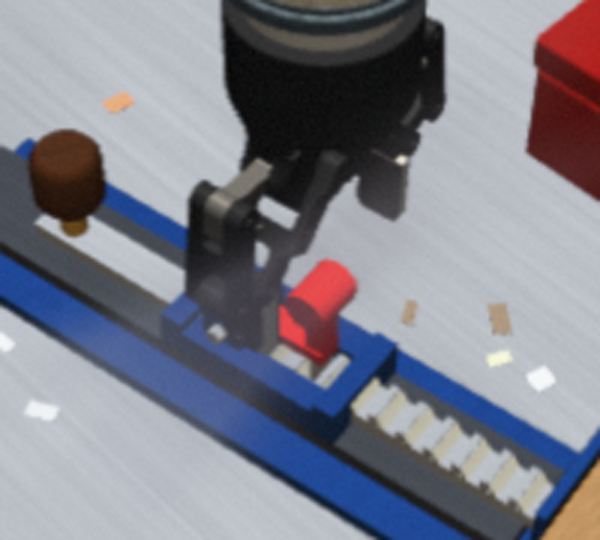

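The tips are at crop (262,350) and (385,218), about 13 px above prediction. The top view rules out a sideways offset, so the fingers are some 25 mm higher than reported. I'll go down another 12 mm and close.

Request:
apply_moves([
  [0, 0, 0, 0, 0, 6, -1],
  [0, 0, 0, 0, 0, 12, -1],
  [0, 0, 0, 0, 0, 12, 1],
  [0, 0, 0, 0, 0, 12, 1],
  [0, 0, 0, 0, 0, 12, 1],
])

```text
time: 4.72
position: [0.5646, -0.0965, 0.0411]
orientation: [0.646, 0.763, 0.0, 0.0]
force: [-0.7, 1.2, 0.7]
opening: 0.032
grasp_force: 0.0
```

```bash
python3 -c "
from h import *
here()
import cv2
cv2.imwrite('pics/e.png',cv2.resize(optics.snapshot('side')[150:330,230:430,::-1],None,fx=3,fy=3,interpolation=2))"
```

```text
t 4.725 clamp mm [ 0.7 -9.8 41.1] F [-0.7  1.2  0.7] open 0.032 grip 0.0 tau6 [-0.23  0.04  1.55 -0.    1.55 -0.4 ]
```

Request:
apply_moves([
  [0, 0, 0, 0, 0, 0, 1],
  [0, 0, 0, 0, 0, 0, 1],
  [0, 0, 0, 0, 0, 0, 1],
])

```text
time: 5.15
position: [0.5653, -0.0964, 0.0415]
orientation: [0.646, 0.764, 0.001, 0.001]
force: [5.5, -0.6, 2.3]
opening: 0.0244
grasp_force: 62.4
```

```bash
python3 -c "
from h import *
here()
import cv2
cv2.imwrite('pics/e.png',cv2.resize(optics.snapshot('side')[150:330,230:430,::-1],None,fx=3,fy=3,interpolation=2))"
```

```text
t 5.15 clamp mm [ 1.4 -9.9 41.5] F [ 5.5 -0.6  2.3] open 0.0244 grip 62.4 tau6 [-0.23  0.04  1.55  0.    1.55 -0.4 ]
```

Gripped at 24.4 mm with 62 N, which matches the 26 mm barrel. Now the arc, in 0.1 rad steps.

Request:
apply_moves([
  [0, 0, 0, 4, 0, -4, 1],
  [0, 0, 0, 9, 0, -8, 1],
  [0, 0, 0, 14, 0, -11.5, 1],
  [0, 0, 0, 19, 0, -14.5, 1],
  [0, 0, 0, 24.5, 0, -16.5, 1],
])

```text
time: 5.82
position: [0.5611, -0.0728, 0.0552]
orientation: [0.646, 0.763, -0.0, 0.001]
force: [11.1, -2.4, -10.4]
opening: 0.0241
grasp_force: 59.4
```

```bash
python3 -c "
from h import *
here()"
```

```text
t 5.825 clamp mm [ 1.2 14.2 55.2] F [ 11.1  -2.4 -10.4] open 0.0241 grip 59.4 tau6 [-0.19  0.02  1.55 -0.    1.57 -0.35]
```

Request:
apply_moves([
  [0, 0, 0, 6, 0, -2, 1],
  [0, 0, 0, 12, 0, -3, 1],
  [0, 0, 0, 18, 0, -3.5, 1],
  [0, 0, 0, 24, 0, -3.5, 1],
  [0, 0, 0, 30, 0, -3, 1],
])

```text
time: 6.45
position: [0.5562, -0.0442, 0.0593]
orientation: [0.646, 0.763, -0.001, 0.002]
force: [8.3, -4.8, -4.5]
opening: 0.0241
grasp_force: 59.0
```

Request:
apply_moves([
  [0, 0, 0, 3, 0, 1, 1],
  [0, 0, 0, 3, 0, 1, 1],
])

```text
time: 6.7
position: [0.5557, -0.0411, 0.059]
orientation: [0.646, 0.763, -0.0, 0.002]
force: [6.6, -4.6, -2.5]
opening: 0.024
grasp_force: 58.9
```

```bash
python3 -c "
from h import *
here()
import cv2
cv2.imwrite('pics/f.png',cv2.resize(optics.snapshot('side')[150:330,230:430,::-1],None,fx=3,fy=3,interpolation=2))"
```

```text
t 6.7 clamp mm [ 1.2 46.3 59. ] F [ 6.6 -4.6 -2.5] open 0.024 grip 58.9 tau6 [-0.13 -0.01  1.57 -0.    1.58 -0.3 ]
```

View pics/f.png

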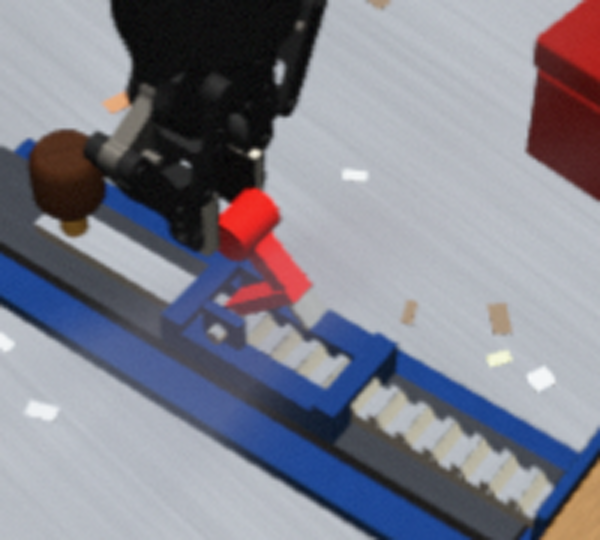

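The pawl is up, with the barrel at crop (248,222). I'll check its angle and the finger offset by projection.

```bash
python3 -c "
from h import *
for a in(.8,.9,1.,1.1): 
  t=2.415-a; print(a,(proj('side',world(P,[0,.035+.0602*np.cos(t),.045+.0602*np.sin(t)]))-[230,150])*3)
for z in(.06,.085): print('tips',z,[((proj('side',world(P,[x,.0463,z]))-[230,150])*3).round() for x in(-.02,.02)])"
```

```text
0.8 [[243.03308584 224.51254871]]
0.9 [[232.22242404 218.43102126]]
1.0 [[221.58584306 213.31761572]]
1.1 [[211.24503978 209.22094121]]
tips 0.06 [array([[195., 302.]]), array([[248., 248.]])]
tips 0.085 [array([[192., 267.]]), array([[247., 213.]])]
```

The barrel is at about 0.78 rad. It slipped to the pads' edge, so the fingers are nearer 35 mm high. I'll re-grip deeper: open, go back 13 mm, down 12 mm, and close.

Request:
apply_moves([
  [0, 0, 0, 0, 0, 0, -1],
  [0, 0, 0, 0, 0, 0, -1],
  [0, 0, 0, 0, 0, 0, -1],
  [0, 0, 0, -13, -1, 6, -1],
  [0, 0, 0, -13, -1, 12, -1],
])

```text
time: 7.38
position: [0.5559, -0.0538, 0.0467]
orientation: [0.646, 0.763, -0.0, -0.0]
force: [1.1, -0.4, 0.2]
opening: 0.0851
grasp_force: 0.0
```

Request:
apply_moves([
  [0, 0, 0, 0, 0, 0, 1],
  [0, 0, 0, 0, 0, 0, 1],
  [0, 0, 0, 0, 0, 0, 1],
  [0, 0, 0, 0, 0, 0, 1],
  [0, 0, 0, 0, 0, 0, 1],
])

```text
time: 8.0
position: [0.5577, -0.0524, 0.048]
orientation: [0.646, 0.764, 0.001, 0.001]
force: [6.7, 0.3, -0.2]
opening: 0.0253
grasp_force: 62.5
```

```bash
python3 -c "
from h import *
here()"
```

```text
t 8.0 clamp mm [ 1.2 34.9 48. ] F [ 6.7  0.3 -0.2] open 0.0253 grip 62.5 tau6 [-0.15  0.    1.58  0.    1.56 -0.32]
```

Request:
apply_moves([
  [0, 0, 0, 5, 0, 0, 1],
  [0, 0, 0, 10, 0, 0.5, 1],
  [0, 0, 0, 15, 0, 1.5, 1],
  [0, 0, 0, 15, 0, 1.5, 1],
  [0, 0, 0, 15, 0, 1.5, 1],
])

```text
time: 8.62
position: [0.5557, -0.04, 0.0471]
orientation: [0.646, 0.763, 0.0, 0.003]
force: [5.3, -5.0, -0.6]
opening: 0.0253
grasp_force: 61.4
```

Request:
apply_moves([
  [0, 0, 0, 0, 0, 0, -1],
  [0, 0, 0, 0, 0, 0, -1],
  [0, 0, 0, 0, 0, 0, -1],
  [0, 0, 0, 0, 0, -50, -1],
  [0, 0, 0, 20, 0, -90, -1],
])

```text
time: 9.25
position: [0.5501, -0.0187, 0.137]
orientation: [0.646, 0.763, -0.0, 0.0]
force: [1.4, 0.0, -0.3]
opening: 0.0851
grasp_force: 0.0
```

```bash
python3 -c "
from h import *
here()
import cv2
cv2.imwrite('pics/g.png',cv2.resize(optics.snapshot('side')[120:330,200:430,::-1],None,fx=2.8,fy=2.8,interpolation=2))
for a in(.8,.9,1.,1.1): 
  t=2.415-a; print(a,(proj('side',world(P,[0,.035+.0602*np.cos(t),.045+.0602*np.sin(t)]))-[200,120])*2.8)
for z in(.035,.085):print(delta([0,.14,z]))"
```

```text
t 9.25 clamp mm [ -0.6  69.4 137. ] F [ 1.4  0.  -0.3] open 0.0851 grip 0.0 tau6 [-0.1  -0.05  1.47 -0.    1.72 -0.26]
0.8 [[310.83088012 293.54504547]]
0.9 [[300.7409291  287.86895317]]
1.0 [[290.81345352 283.09644134]]
1.1 [[281.16203713 279.27287847]]
[  0.5   0.   -0.   68.4  -2.8 108.9]
[ 0.5  0.  -0.  68.4 -2.3 58.9]
```

View pics/g.png

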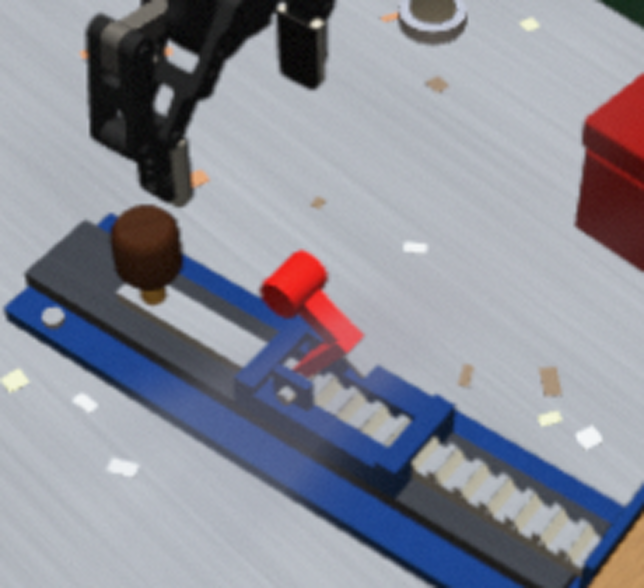

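The pawl stays at about 0.97 rad after release, with the barrel at crop (294,284), and the bar hasn't moved. Now the knob, allowing for the fingers sitting about 30–35 mm above the reported TCP.

Request:
apply_moves([
  [0, 0, 0, 50, 0, 0, -1],
  [0, 0, 0, 70, 0, 40, -1],
  [0, 0, 0, 70, 0, 80, -1],
  [0, 0, 0, 70, 0, 112, -1],
  [0, 0, 0, 70, 0, 112, -1],
])

```text
time: 9.93
position: [0.5362, 0.051, 0.0205]
orientation: [0.646, 0.764, -0.002, -0.002]
force: [0.2, -1.1, 0.3]
opening: 0.0856
grasp_force: 0.0
```

Request:
apply_moves([
  [0, 0, 0, 0, 0, 0, 0.5],
  [0, 0, 0, 0, 0, 0, 1],
  [0, 0, 0, 0, 0, 0, 1],
  [0, 0, 0, 0, 0, 0, 1],
  [0, 0, 0, 0, 0, 0, 1],
])

```text
time: 10.55
position: [0.54, 0.0508, 0.0259]
orientation: [0.646, 0.763, 0.001, 0.001]
force: [0.4, 0.1, 5.9]
opening: 0.0334
grasp_force: 60.2
```

```bash
python3 -c "
from h import *
here()"
```

```text
t 10.55 clamp mm [  1.  139.6  25.9] F [0.4 0.1 5.9] open 0.0334 grip 60.2 tau6 [ 0.03 -0.03  1.66  0.    1.52 -0.14]
```

The knob is held (33 mm, 60 N). Drawing it back 88 mm gently, for a gap of about 90 mm.

Request:
apply_moves([
  [0, 0, 0, 5, 0, 0, 1],
  [0, 0, 0, 13, 0, 0, 1],
  [0, 0, 0, 22, 0, 0, 1],
  [0, 0, 0, 31, 0, 0, 1],
  [0, 0, 0, 40, 0, 0, 1],
])

```text
time: 11.18
position: [0.5336, 0.0891, 0.0259]
orientation: [0.646, 0.763, 0.0, 0.002]
force: [0.3, -5.1, 5.6]
opening: 0.0335
grasp_force: 60.2
```

```bash
python3 -c "
from h import *
here()"
```

```text
t 11.175 clamp mm [  1.1 178.4  25.9] F [ 0.3 -5.1  5.6] open 0.0335 grip 60.2 tau6 [ 0.1  -0.04  1.66 -0.    1.52 -0.06]
```

Request:
apply_moves([
  [0, 0, 0, 12, 0, 0, 1],
  [0, 0, 0, 24, 0, 0, 1],
  [0, 0, 0, 36, 0, 0, 1],
  [0, 0, 0, 45, 0, 0, 1],
  [0, 0, 0, 48, 0, 0, 1],
])

```text
time: 11.8
position: [0.5255, 0.1368, 0.0259]
orientation: [0.646, 0.763, 0.001, 0.002]
force: [-0.3, -5.4, 4.6]
opening: 0.0341
grasp_force: 60.3
```

Request:
apply_moves([
  [0, 0, 0, 0, 0, 0, 1],
  [0, 0, 0, 0, 0, 0, 1],
  [0, 0, 0, 0, 0, 0, 1],
])

```text
time: 12.18
position: [0.5255, 0.1371, 0.0259]
orientation: [0.646, 0.763, 0.001, 0.002]
force: [0.3, -2.5, 6.2]
opening: 0.0337
grasp_force: 60.3
```

```bash
python3 -c "
from h import *
here()"
```

```text
t 12.175 clamp mm [  1.1 227.1  25.9] F [ 0.3 -2.5  6.2] open 0.0337 grip 60.3 tau6 [ 0.19 -0.03  1.65 -0.    1.52  0.03]
```

Moved 87.5 mm. Releasing, rising clear and checking.

Request:
apply_moves([
  [0, 0, 0, 0, 0, 0, -1],
  [0, 0, 0, 0, 0, 0, -1],
  [0, 0, 0, 0, 0, 0, -1],
  [0, 0, 0, 0, 0, 0, -1],
  [0, 0, 0, 0, 0, -30, -1],
])

```text
time: 12.8
position: [0.522, 0.1373, 0.051]
orientation: [0.646, 0.763, -0.002, -0.002]
force: [-0.2, -0.3, 0.7]
opening: 0.0853
grasp_force: 0.0
```

Request:
apply_moves([
  [0, 0, 0, 0, 0, -50, -1],
  [0, 0, 0, 0, 0, -100, -1],
  [0, 0, 0, 50, 0, -110, -1],
  [0, 0, 0, 100, 0, -110, -1],
  [0, 0, 0, 100, 0, -110, -1],
])

```text
time: 13.42
position: [0.5066, 0.2391, 0.1636]
orientation: [0.644, 0.765, 0.0, -0.0]
force: [0.5, -0.2, -0.0]
opening: 0.0854
grasp_force: 0.0
```

```bash
python3 -c "
from h import *
import cv2
here()
b=optics.snapshot('side')[:,:,::-1].copy()
print('knob if +88',proj('side',world(P,[0,.228,.067])),'jaw gap90: jaw plate y',proj('side',world(P,[-.035,-.063,.036])), 'parcel top corners',proj('side',world(P,[[x,y,.08] for y in(-.153,-.243) for x in(-.075,.075)])).round())
d=cv2.absdiff(b,cv2.imread('pics/side0.png'))[255:430,380:530]; print('parcel region diff',d.mean(),(d.max(2)>40).sum())
cv2.imwrite('pics/h.png',cv2.resize(b[130:430,130:530],None,fx=2,fy=2,interpolation=2))"
```

```text
t 13.425 clamp mm [ -0.5 330.8 163.6] F [ 0.5 -0.2 -0. ] open 0.0854 grip 0.0 tau6 [ 0.38 -0.02  1.4   0.    1.76  0.21]
knob if +88 [[209.06903977 183.28466499]] jaw gap90: jaw plate y [[353.3381723 307.7874588]] parcel top corners [[397. 349.]
 [459. 266.]
 [464. 389.]
 [521. 300.]]
parcel region diff 4.966209523809524 874
```

View pics/h.png

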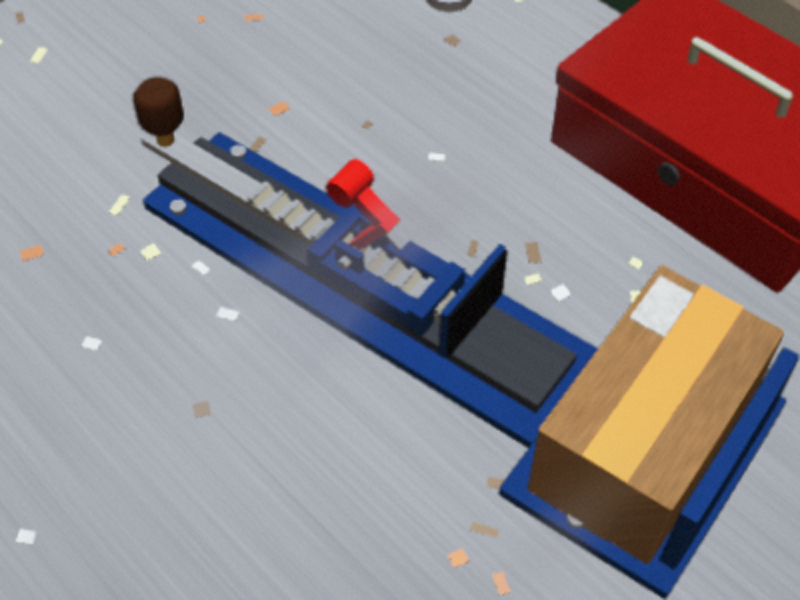

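The final picture has the knob at full-image (209,183), exactly the +88 mm prediction. The pawl is still up, the bar lies in its guide, and the parcel's corners match their starting positions. The gripper is clear, so I'm handing in.

```bash
python3 -c "
from plant import order
print(order.job_done())"
```

```text
the job is handed in; nothing more can be done
None
```

I handed the job in at about 13.5 s: the red pawl is up at about 0.97 rad, the bar is drawn back about 88 mm in its guide so the jaw is about 9 cm from the parcel, the parcel looks unmoved, and the knob is released; the first grasp at the pawl missed and the second slipped, so I had to re-grip it.

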